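Space the dividers of a barber's tool tray

ROBOT

A 6-joint arm with a two-finger parallel gripper is mounted at the origin on the work surface. World frame = base frame: x ahead of the robot, y to its left, z up, the work surface at z = 0. Lengths are in mm, angles in rad, forces in N, time in s.
With the tool pointing down it reaches from about 300 to 775 mm from the base axis. Payload 14.6 kg.
Tool frame: the origin (TCP) lies between the finger pads; the fingertips stand 19 mm ahead of it and the grasp point (between the pads) is the TCP (manip.tcp_to_tips is the distance from the TCP to the fingertips, in mm); x points along the fingers, z is the direction in which the jaws open and shut, and the axes are right-handed (so a half turn about x gives the same grasp; the last joint's range is limited). The gripper opens to 94 mm and grips with 3 to 60 N. Pads are 16 mm wide; open, the fingers measure 119 mm over their backs; the gripper's body (75 mm by 177 mm) begins 78 mm behind the grasp point.
Start: joints at [-1.224, 0.3, 1.521, -0, 1.321, -0.067], TCP at [221.142, -503.573, 224.446] pointing down, gripper open.
Joint ranges: [-3.03, 3.03], [-0.79, 2.21], [0.23, 2.52], [-1.04, 4.18], [0, 3.07], [-2.55, 2.55]. Speed limits (rad/s): [2.22, 2.22, 2.57, 3.14, 3.14, 3.14].

INTERFACE

Orientations are given as [roll, pitch, yaw] about the fixed x, y, z axes, in that order (R = Rz(yaw) Ry(pitch) Rx(roll)).
In Python, from cell import manip gives the robot as it stands.
- The arm moves only by the tool jog_arm, never from a script. Its argument "moves" is a list that holds one entry, the list of rows, each a list of 6 numbers: the shift along the world's x, y, z in mm, then the turn, a rotation vector about the world's x, y, z in degrees. In form: [[[dx, dy, dz, wx, wy, wz], ...]]. A call has 1 to 5 rows; each row shifts and turns the pose as measured when the row begins; what a row does not reach is not made up. A row lasts 1/10 s, in which the tool goes at most 50 mm and 8.59 degrees, less where a joint would pass 70% of its speed; a pose out of reach is approached as far as the arm can. A call is refused whole if a number of a shift passes 50 or a number of a turn 8.59, either way. A call with a gripper value outside its range is refused whole. "gripper" is the opening, from -1 (shut) to 1 (fully open), set as the call begins (left out, the last holds). The fingers move at their own pace and stop on an object; "squeeze" is the grip in N (left out, the last holds). Time passes only in rows, so rows that do not move let the fingers close. It gives the time, the measured TCP pose, the force and the opening at its end, in the units of the state.
- manip.read_state(): the state, without advancing time (a new reading comes with each control period).
- manip.camera(name): name is "scene" or "top" or "wrist"; returns (picture, depth): 480x640x3 uint8, blue, green, red; 480x640 float32, mm along the optical axis (not along the pixel's ray), 0 where there is no reading.
- manip.camera_params(name): a dict with "fx", "fy", "cx", "cy" (pixels), "dist" ([k1, k2, p1, p2, k3] as OpenCV has them; the pictures are not rectified), "rvec" (rotation vector, rad) and "tvec" (3), from world to camera coordinates, as OpenCV has them. Camera axes: x right, y down, z forward; pixel columns grow to the right and rows downward; lengths in mm; the calibration is good to about 2 mm. A picture is of the moment at which its call begins: read the wrist's pose just before it. camera_params takes no time and is no camera call; for the wrist camera it gives the pose at the moment of the call.
- manip.sign_off(): hands the job in, once; it reports no verdict.
The state is a dict: "clock": time; "joints": joint angles; "qd": joint speeds; "effort": joint torques, N m; "eef_pos": TCP position; "eef_rot": TCP orientation; "wrist_force": force on the tool from outside, world axes, zero at the start; "moment": the same for the moment, N m; "finger_gap": finger opening in mm.
Only numpy, scipy, OpenCV 4.12 (cv2) and the standard library are available. Lean on these libraries where they do the work, as an engineer would, in place of code of your own. Each camera call takes 0.05 s, during which the arm holds its last target. There are 200 camera calls.

TASK

Set the two sliding white dividers of the wooden tool tray with the yellow spacer (the red one is too narrow): starting at the tray's green end wall, lower the yellow spacer down to the tray floor with its flat steel back beside that wall, so that its sloping side wedges the first divider away to one spacer width; then lift it out and step it down in the same way with its back beside the first divider to space the second divider. Finally lift it out and stand it upright on the counter, off the tray.

Things in the scene. Friction and masses are not known exactly. Their poses are not given: they have to be found in the camera images.
- spacer: Yellow spacer, steel back, upright, 135 mm tall, 40 along x. Origin: centre of foot underside. Foot y -8 to 8 mm; flat back y = -8 all the way up; +y side slopes from y = 8 at the foot to y = 52 at z 65 to 80 (full width 60 mm). Above: grip stem y -8 to 14, pinch across x above z = 85. Its +y starts within 0.7 rad of the tray's +y. The red, 36 mm wide look-alike nearby may have its place.
- tray: Wooden tray fixed to the counter, 112 mm along x, 220 mm along y (the row). Origin: centre of underside, z up. Floor top at z = 6 mm. Green end wall at the -y end, 88 mm tall, inner face at y = -102 mm; other end and long sides 30 mm tall; inside 96 mm wide along x. The row is spaced from the green wall towards +y.
- divider1 (a point): Middle of the top edge of the white divider next to the green wall, 88 mm above the counter; axes parallel to the tray's. 12 mm thick (y), 92 mm along x, reaches down to the tray floor, slides only along the tray's y with 2 N friction, stays where left. Gap to the green wall at the start 36 to 42 mm.
- divider2 (a point): Middle of the top edge of the second white divider, built and sliding like the first. Once the first divider is set 60 to 70 mm from the green wall, the gap between the dividers is about 34 to 50 mm.
Mind the look-alikes: they are no part of the job. What is shaped like the spacer but purple is not meant. Leave any orange look-alike of the tray alone.

How it is judged:
By the outcome, as a careful person would: the job done as asked, in the order asked, and still so for the second after the job is handed in, with the robot touching nothing.
It also fails if it takes over 62 s, if anything falls off the work surface, if the arm or the gripper's body presses on something with over 40 N, if the wrist force passes 120 N, or if a joint passes its speed limit or range.

## Working session

There is one attempt and no reset: what is moved stays moved. The work goes in short steps, Python scripts to look and compute and a tool call to move; the robot and the scene stay as the last step left them, time stands still between calls to the robot, and variables do not carry over. Pictures are saved under pics/ and viewed, about 8 in all and at most 12, crops included, and the job is handed in when it is done.

Besides the shell and the picture viewer there is one more tool, called after "Emit:" by a JSON object that holds its "fn" and its "kwargs", one argument or row to a line. jog_arm: Moves the arm, as the interface text tells. Its arguments: {"type":"object","properties":{"moves":{"type":"array","items":{"type":"array","items":{"type":"array","items":{"type":"number"}}}},"gripper":{"type":"number"},"squeeze":{"type":"number"}},"required":["moves"]}

```bash
ls; mkdir -p pics; cat > h.py <<'E'
import numpy as np, cv2
from cell import manip
def shot(name,tag):
    p=manip.camera_params(name); im,d=manip.camera(name)
    cv2.imwrite(f'pics/{tag}.png',im); np.savez(f'pics/{tag}.npz',d=d,**{k:np.array(v) for k,v in p.items()})
    return im,d,p
def load(tag):
    z=np.load(f'pics/{tag}.npz'); return cv2.imread(f'pics/{tag}.png'),z['d'],z
def K(p): return np.array([[p['fx'],0,p['cx']],[0,p['fy'],p['cy']],[0,0,1]],float)
def rays(p,uv):
    n=cv2.undistortPoints(np.array(uv,float).reshape(-1,1,2),K(p),np.array(p['dist'],float)).reshape(-1,2)
    R=cv2.Rodrigues(np.array(p['rvec'],float))[0]; t=np.array(p['tvec'],float).ravel()
    return -R.T@t, np.c_[n,np.ones(len(n))]@R
def plane(p,uv,z):
    o,r=rays(p,uv); return o+r*((z-o[2])/r[:,2])[:,None]
def depthpts(p,uv,d):
    o,r=rays(p,uv); uv=np.array(uv,int).reshape(-1,2); return o+r*d[uv[:,1],uv[:,0]][:,None]
E
python3 - <<'E'
from h import *
for n in('top','scene'): shot(n,n+'0')
a=cv2.imread('pics/top0.png'); print(manip.read_state()['clock'])
E
```

```text
pics
0.1
```

View pics/top0.png

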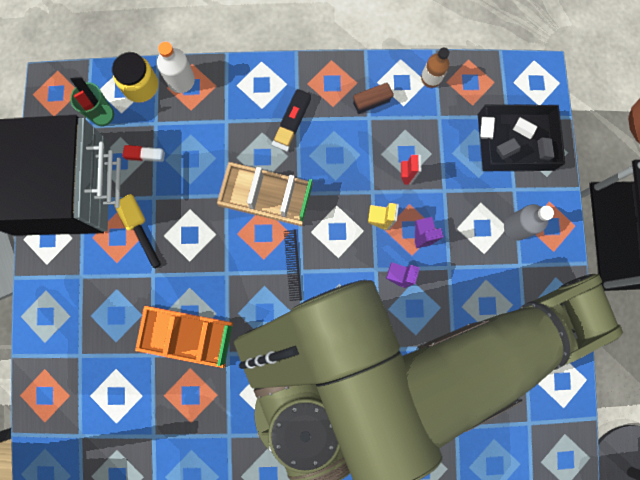

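View pics/scene0.png

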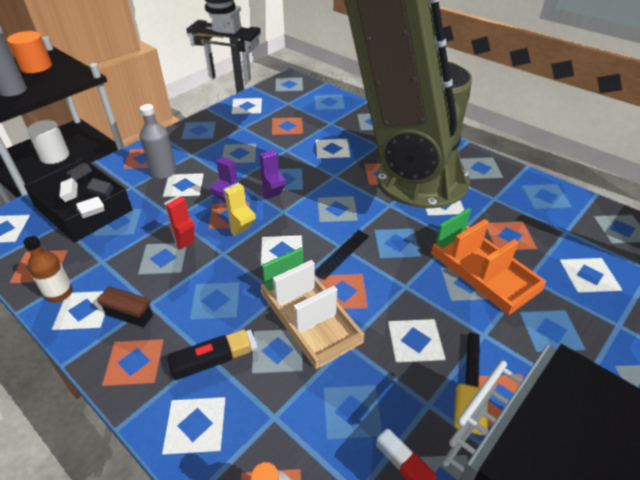

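Top: the base is at the bottom and the tray is at (265,193) with its green end on the right. Candidates for the spacer are yellow (383,215), red (411,168) and purple (428,232) and (403,273). The yellow one is the one meant, by its colour. The orange tray at (183,337) is the look-alike.

```bash
python3 - <<'E'
from h import *
im,d,p=load('top0'); 
hsv=cv2.cvtColor(im,cv2.COLOR_BGR2HSV)
def pts(lo,hi,box,img=hsv):
    m=cv2.inRange(img,np.array(lo),np.array(hi)); x0,y0,x1,y1=box
    v,u=np.nonzero(m[y0:y1,x0:x1]); uv=np.c_[u+x0,v+y0]
    return depthpts(p,uv,d)
def show(n,P,zl,zh):
    Q=P[(P[:,2]>zl)&(P[:,2]<zh)]
    if len(Q)<3: print(n,len(Q));return
    (c,s,a)=cv2.minAreaRect(Q[:,:2].astype(np.float32)); print(n,len(Q),'z',np.percentile(Q[:,2],[5,50,95]).round(),'rect',np.round(c,1),np.round(s,1),round(a,1))
Y=pts((20,120,80),(35,255,255),(360,195,410,235)); 
for a,b in((0,55),(55,95),(95,120),(120,150)): show('yel',Y,a,b)
show('green',pts((45,100,50),(80,255,255),(290,170,320,230)),70,110)
W=(0,0,150),(180,60,255)
show('d1',pts(*W,(277,165,300,225)),75,105)
show('d2',pts(*W,(240,160,272,215)),75,105)
for n,b in(('pur',(410,215,445,250)),('pur2',(385,258,420,290))): 
    P=pts((130,120,40),(150,255,255),b); show(n,P,5,95); show(n,P,95,150)
s,_,_=load('scene0')
a=cv2.resize(im[140:300,200:460],None,fx=3,fy=3,interpolation=cv2.INTER_CUBIC)
cv2.imwrite('pics/crop1.png',a)
E
```

```text
yel 53 z [ 6. 38. 54.] rect [ 466.5 -182.6] [67.  34.5] 38.1
yel 307 z [71. 79. 86.] rect [ 473.9 -192.3] [53.8 40.3] 80.1
yel 31 z [100. 109. 119.] rect [ 468.  -204.4] [39.1 13.3] 11.9
yel 125 z [127. 134. 138.] rect [ 470.6 -211.1] [15.9 39.5] 80.3
green 134 z [78. 86. 92.] rect [517.8 -13.3] [ 7.6 97.2] 74.7
d1 196 z [82. 87. 92.] rect [530.5  31.2] [12.3 92.3] 74.7
d2 201 z [80. 87. 91.] rect [552.6 111.3] [12.9 92.7] 74.6
pur 373 z [20. 77. 86.] rect [ 433.  -304.5] [59.6 40. ] 11.6
pur 207 z [106. 133. 138.] rect [ 414.5 -307. ] [21.9 41.3] 11.1
pur2 347 z [35. 79. 87.] rect [ 329.5 -234.9] [59.  39.8] 70.2
pur2 212 z [106. 133. 138.] rect [ 323.4 -253.6] [22.8 40.1] 71.3
```

View pics/crop1.png

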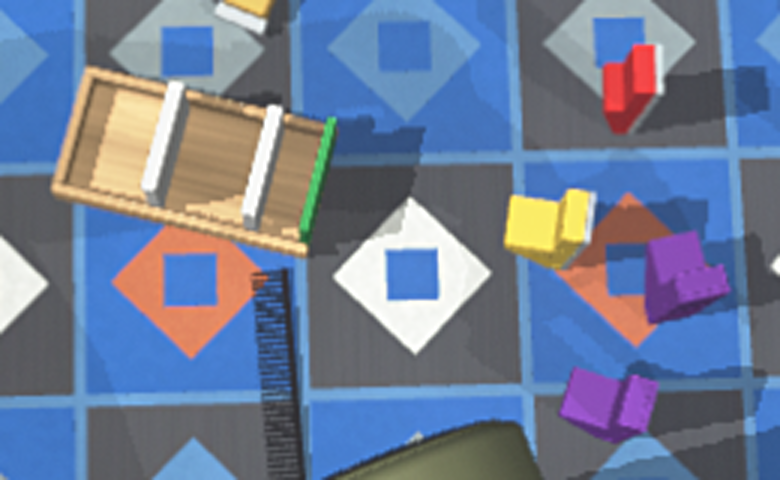

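The crop shows yellow at (550,228) with its steel back on the right side (585,220), away from the tray. It is the only yellow one, so it is the target. The white dividers are at (165,145) and (263,165), and the green wall is at (320,180).

```bash
cat >> h.py <<'E'
from scipy.spatial.transform import Rotation as Ro
def plan(xyz,yawdeg):
    """shift and turn (deg rotvec) to TCP xyz, tool down, jaw axis along yaw"""
    s=manip.read_state(); r=np.array(s['eef_rot'],float)
    R0=Ro.from_euler('xyz',r) if r.size==3 else None
    best=None
    for k in(0,180):
        a=np.radians(yawdeg+k); z=np.array([np.cos(a),np.sin(a),0]); x=np.array([0,0,-1.]); T=Ro.from_matrix(np.c_[x,np.cross(z,x),z])
        w=np.degrees((T*R0.inv()).as_rotvec())
        if best is None or np.linalg.norm(w)<np.linalg.norm(best): best=w
    print('t',s['clock'],'pos',np.round(s['eef_pos'],1),'shift',np.round(np.array(xyz)-s['eef_pos'],1),'turn',best.round(2),'F',np.round(s['wrist_force'],1),'M',np.round(s['moment'],2),'gap',s['finger_gap'],'J6',np.round(s['joints'],2))
E
python3 -c "
from h import *
plan((470.1,-214,200),-9.8)"
```

```text
t 0.1 pos [ 221.1 -503.4  224. ] shift [249.  289.4 -24. ] turn [-4.000e-02 -4.000e-02  5.649e+01] F [-0.3  0.1  0.4] M [ 0.01 -0.02  0.02] gap 93.80199784094759 J6 [-1.22  0.3   1.52 -0.    1.32 -0.07]
```

Emit:
{"fn": "jog_arm", "kwargs": {
  "moves": [
    [[30,36,0,0,0,7],[30,36,0,0,0,7],[30,36,0,0,0,7],[30,36,0,0,0,7],[30,36,0,0,0,7]]
  ],
  "gripper": 1,
  "squeeze": 45
}}

```text
clock: 0.6
eef_pos: [371.3, -319.5, 221.8]
eef_rot: [3.087, 1.567, 2.554]
wrist_force: [0.3, -1.1, -0.5]
finger_gap: 94.1
```

Emit:
{"fn": "jog_arm", "kwargs": {
  "moves": [
    [[30,36,0,0,0,7],[30,36,0,0,0,7],[30,36,0,0,0,7],[0,0,0,0,0,0],[0,0,0,0,0,0]]
  ]
}}

```text
clock: 1.1
eef_pos: [466.2, -201.6, 220.8]
eef_rot: [2.927, 1.565, 2.786]
wrist_force: [-0.4, 0.2, 0.6]
finger_gap: 93.7
```

```bash
python3 -c "
from h import *
plan((470.1,-214,200),-9.8)
shot('wrist','w1')"
```

```text
t 1.1 pos [ 466.2 -201.6  220.8] shift [  3.9 -12.4 -20.8] turn [-0.12 -0.32 -1.7 ] F [-0.4  0.2  0.6] M [ 0.01 -0.1   0.07] gap 93.71106125675136 J6 [-0.48  0.21  1.64 -0.    1.3  -0.34]
```

View pics/w1.png

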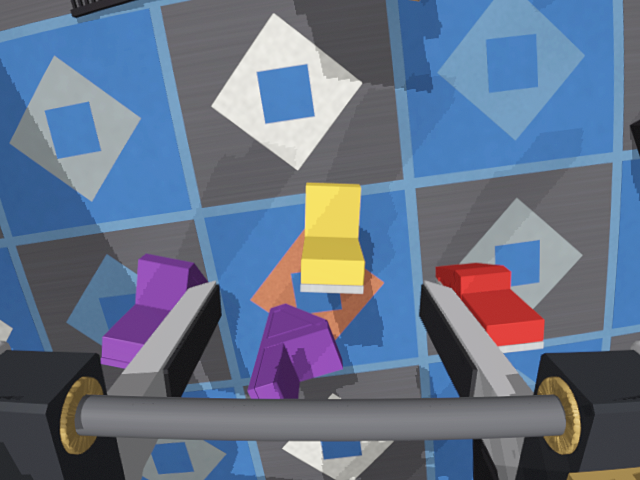

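The yellow stem top spans (302..364, 237..293) with its steel edge at the bottom. One purple piece is behind it, clear of the fingers' path.

```bash
python3 - <<'E'
from h import *
im,d,p=load('w1')
P=plane(p,[(302,237),(363,237),(303,284),(364,287),(300,291),(363,293)],135); print(P.round(1))
hsv=cv2.cvtColor(im,cv2.COLOR_BGR2HSV); m=cv2.inRange(hsv,(20,80,80),(35,255,255)); v,u=np.nonzero(m[170:300,290:380]); Q=depthpts(p,np.c_[u+290,v+170],d)
for a,b in((60,90),(125,145)):
    q=Q[(Q[:,2]>a)&(Q[:,2]<b)]; print(len(q),np.median(q[:,2]),cv2.minAreaRect(q[:,:2].astype(np.float32)))
E
```

```text
[[ 455.7 -187.9  135. ]
 [ 492.9 -193.1  135. ]
 [ 451.6 -218.7  135. ]
 [ 489.8 -226.1  135. ]
 [ 448.9 -223.2  135. ]
 [ 488.7 -230.1  135. ]]
3045 80.06520623927997 ((475.5711669921875, -186.7271270751953), (38.895538330078125, 40.096736907958984), 79.95210266113281)
1811 134.90058471899556 ((471.017578125, -213.24363708496094), (17.354459762573242, 39.716026306152344), 80.12670135498047)
```

Emit:
{"fn": "jog_arm", "kwargs": {
  "moves": [
    [[4.2,-13,-20,0,0,-1.7],[0,0,-30,0,0,0],[0,0,-30,0,0,0],[0,0,-29,0,0,0],[0,0,0,0,0,0]]
  ]
}}

```text
clock: 1.65
eef_pos: [466.8, -220.8, 109.2]
eef_rot: [3.074, 1.567, 2.887]
wrist_force: [-0.3, -0.4, 0.2]
finger_gap: 94.0
```

```bash
python3 -c "
from h import *
plan((470.5,-214.8,112),-9.9)"
```

```text
t 1.65 pos [ 466.8 -220.8  109.2] shift [3.7 6.  2.8] turn [-0.05 -0.21  0.78] F [-0.3 -0.4  0.2] M [ 0.02 -0.07 -0.03] gap 93.95236159824371 J6 [-0.51  0.36  1.73 -0.    1.05 -0.33]
```

Emit:
{"fn": "jog_arm", "kwargs": {
  "moves": [
    [[3.7,6,2.8,0,-0.2,0.8],[0,0,0,0,0,0]]
  ]
}}

```text
clock: 1.85
eef_pos: [470.6, -216.1, 114.2]
eef_rot: [0.486, 1.57, 0.312]
wrist_force: [-1.3, -1.1, -0.3]
finger_gap: 93.7
```

```bash
python3 -c "
from h import *
plan((470.5,-214.8,112),-9.9)"
```

```text
t 1.85 pos [ 470.6 -216.1  114.2] shift [-0.1  1.3 -2.2] turn [-0.02  0.06  0.11] F [-1.3 -1.1 -0.3] M [-0.04 -0.08 -0.05] gap 93.74496547092092 J6 [-0.5   0.35  1.73  0.    1.06 -0.33]
```

Good. Close.

Emit:
{"fn": "jog_arm", "kwargs": {
  "moves": [
    [[0,1,-2,0,0,0],[0,0,0,0,0,0],[0,0,0,0,0,0],[0,0,0,0,0,0],[0,0,0,0,0,0]]
  ],
  "gripper": -1,
  "squeeze": 50
}}

```text
clock: 2.35
eef_pos: [471.9, -215.8, 116.0]
eef_rot: [-0.209, 1.564, -0.384]
wrist_force: [0.4, -0.2, 0.6]
finger_gap: 57.5
```

Emit:
{"fn": "jog_arm", "kwargs": {
  "moves": [
    [[0,0,0,0,0,0],[0,0,0,0,0,0],[0,0,0,0,0,0]]
  ]
}}

```text
clock: 2.65
eef_pos: [471.9, -215.8, 116.1]
eef_rot: [-0.204, 1.564, -0.378]
wrist_force: [-0.5, -0.2, -0.3]
finger_gap: 40.1
```

```bash
python3 -c "
from h import *
plan((470.5,-214.8,112),-9.9)"
```

```text
t 2.65 pos [ 471.9 -215.8  116.1] shift [-1.4  1.  -4.1] turn [0.15 0.37 0.12] F [-0.5 -0.2 -0.3] M [-0.02 -0.02  0.02] gap 40.07691902471211 J6 [-0.5   0.35  1.73  0.    1.06 -0.33]
```

Emit:
{"fn": "jog_arm", "kwargs": {
  "moves": [
    [[0,0,30,0,0,0],[0,0,45,0,0,0],[0,0,45,0,0,0],[5,25,0,0,0,0],[9,40,0,0,0,-2]]
  ]
}}

```text
clock: 3.15
eef_pos: [483.4, -151.3, 238.0]
eef_rot: [0.645, 1.57, 0.43]
wrist_force: [-0.4, 0.8, -3.4]
finger_gap: 39.7
```

Emit:
{"fn": "jog_arm", "kwargs": {
  "moves": [
    [[9,40,0,0,0,-2],[9,40,0,0,0,-1.5],[9,40,0,0,0,0],[7,25,0,0,0,0],[0,0,0,0,0,0]]
  ]
}}

```text
clock: 3.65
eef_pos: [517.4, 2.8, 237.1]
eef_rot: [2.725, 1.569, 2.446]
wrist_force: [-0.6, -0.4, -2.8]
finger_gap: 39.9
```

```bash
python3 -c "
from h import *
plan((523.1,4.4,225),-15.35)
shot('wrist','w2')"
```

```text
t 3.65 pos [517.4   2.8 237.1] shift [  5.7   1.6 -12.1] turn [-0.06 -0.07  0.6 ] F [-0.6 -0.4 -2.8] M [-0.07 -0.07  0.02] gap 39.88091914662751 J6 [-0.07  0.22  1.59  0.    1.33  0.21]
```

View pics/w2.png

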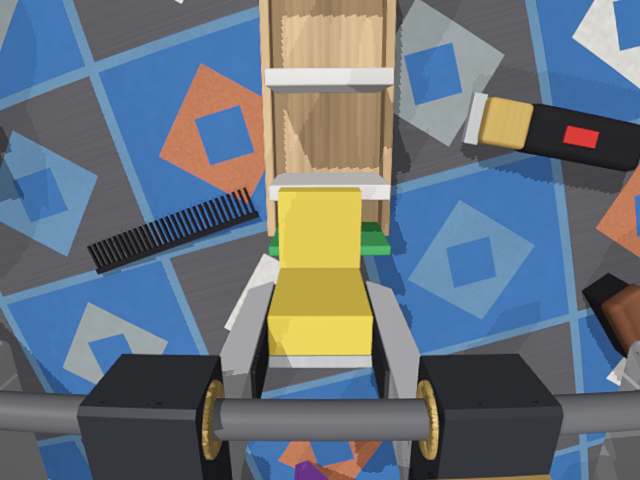

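The spacer is held square to the tray in this view. The green wall shows at (270-390,245), divider 1 at (330,190) and divider 2 at (330,77). I'll refine with this view.

```bash
cat >> h.py <<'E'
v=np.array([.2647,.9643]); w=np.array([.9643,-.2647])
def vw(P): return np.c_[P[:,:2]@v,P[:,:2]@w]
def walls(im,d,p):
    hsv=cv2.cvtColor(im,cv2.COLOR_BGR2HSV); Z={}
    for n,lo,hi in(('green',(45,80,40),(85,255,255)),('white',(0,0,120),(180,50,255))):
        b,u=np.nonzero(cv2.inRange(hsv,lo,hi)); P=depthpts(p,np.c_[u,b],d); A=vw(P)
        k=(np.abs(A[:,1]-503)<50)&(A[:,0]>110)&(A[:,0]<350)&(P[:,2]>80)&(P[:,2]<96); A=A[k]
        if n=='green': G=[A]
        else:
            s=np.sort(A[:,0]); cut=np.nonzero(np.diff(s)>6)[0]; lab=np.digitize(A[:,0],s[cut]+1); G=[A[lab==i] for i in range(len(cut)+1)]
        for g in G:
            if len(g)>30: print(n,len(g),'v',np.percentile(g[:,0],[2,50,98]).round(1),'w',np.percentile(g[:,1],[2,98]).round(1),'tilt deg',np.degrees(np.polyfit(g[:,1],g[:,0],1)[0]).round(2))
E
python3 - <<'E'
from h import *
walls(*load('w2')); walls(*load('top0'))
plan((523.1,4.4,225),-15.35)
im,d,p=load('w2')
hsv=cv2.cvtColor(im,cv2.COLOR_BGR2HSV); b,u=np.nonzero(cv2.inRange(hsv,(20,80,40),(35,255,255))[180:400,250:380]); P=depthpts(p,np.c_[u+250,b+180],d)
for a,c in((190,210),(240,270)):
    k=(P[:,2]>a)&(P[:,2]<c)
    if k.sum()>9: A=vw(P[k]); print(a,k.sum(),np.median(P[k,2]),np.percentile(A,[1,99],axis=0).round(1))
E
```

```text
green 473 v [119.3 124.1 126.9] w [457.2 551.4] tilt deg -0.14
white 939 v [163.4 172.5 174.9] w [459.6 549.4] tilt deg -1.36
white 2356 v [245.5 251.5 257.3] w [460.8 548.4] tilt deg 0.05
green 132 v [120.5 124.4 128.3] w [456.9 548.7] tilt deg -0.12
white 195 v [164.5 170.4 176.1] w [458.7 548. ] tilt deg -0.16
white 191 v [247.5 253.  259.4] w [459.4 546.9] tilt deg -0.27
t 3.7 pos [517.1   1.6 237. ] shift [  6.    2.8 -12. ] turn [-0.04 -0.09  0.63] F [-0.3  0.5 -4. ] M [ 0.01 -0.13 -0.02] gap 39.97626036341102 J6 [-0.07  0.22  1.6   0.    1.33  0.21]
190 6943 201.20023092627827 [[149.7 477.5]
 [188.2 516.7]]
240 5769 255.7427322525841 [[133.7 477.6]
 [150.5 517. ]]
```

Emit:
{"fn": "jog_arm", "kwargs": {
  "moves": [
    [[7.5,3.5,-5,0,0,0.6],[0,0,-10,0,0,0],[0,0,0,0,0,0]]
  ]
}}

```text
clock: 4.0
eef_pos: [524.7, 3.5, 219.9]
eef_rot: [-3.005, 1.568, 3.009]
wrist_force: [-0.2, -0.2, -3.3]
finger_gap: 40.0
```

```bash
python3 -c "
from h import *
plan((524.6,5.1,181),-15.35)"
```

```text
t 4.0 pos [524.7   3.5 219.9] shift [ -0.1   1.6 -38.9] turn [-0.02 -0.18  0.07] F [-0.2 -0.2 -3.3] M [-0.03 -0.05  0.02] gap 39.98488794300709 J6 [-0.06  0.25  1.6   0.    1.3   0.21]
```

Emit:
{"fn": "jog_arm", "kwargs": {
  "moves": [
    [[0,1.6,-8,0,0,0],[0,0,-10,0,0,0],[0,0,-10,0,0,0],[0,0,-8,0,0,0],[0,0,0,0,0,0]]
  ]
}}

```text
clock: 4.5
eef_pos: [524.0, 3.5, 179.7]
eef_rot: [-2.906, 1.566, 3.105]
wrist_force: [-0.7, -0.4, -3.3]
finger_gap: 39.6
```

```bash
python3 -c "
from h import *
plan((524.6,5.1,175),-15.35)"
```

```text
t 4.5 pos [524.    3.5 179.7] shift [ 0.6  1.6 -4.7] turn [-0.01 -0.27  0.22] F [-0.7 -0.4 -3.3] M [-0.12 -0.05  0.  ] gap 39.61606827037843 J6 [-0.06  0.29  1.65 -0.    1.21  0.21]
```

Emit:
{"fn": "jog_arm", "kwargs": {
  "moves": [
    [[-0.3,-1,0,0,0,0],[-0.3,-1,0,0,0,0]]
  ]
}}

```text
clock: 4.7
eef_pos: [523.5, 1.4, 179.8]
eef_rot: [-2.928, 1.566, 3.084]
wrist_force: [-0.2, 0.3, -3.3]
finger_gap: 39.6
```

Emit:
{"fn": "jog_arm", "kwargs": {
  "moves": [
    [[-0.3,-1,0,0,0,0],[-0.3,-1,0,0,0,0]]
  ]
}}

```text
clock: 4.9
eef_pos: [523.1, -0.6, 180.4]
eef_rot: [-3.03, 1.567, 2.982]
wrist_force: [0.2, 3.8, -4.4]
finger_gap: 39.9
```

```bash
python3 -c "
from h import *
plan((524.6,5.1,175),-15.35)"
```

```text
t 4.9 pos [523.1  -0.6 180.4] shift [ 1.5  5.7 -5.4] turn [-0.03 -0.21  0.21] F [ 0.2  3.8 -4.4] M [ 0.77 -0.25  0.03] gap 39.861498788295776 J6 [-0.07  0.28  1.65  0.    1.21  0.2 ]
```

Emit:
{"fn": "jog_arm", "kwargs": {
  "moves": [
    [[0.4,1.3,0,0,0,0.2],[0,0,-6,0,0,0],[0,0,-6,0,0,0],[0,0,-6,0,0,0],[0,0,0,0,0,0]]
  ]
}}

```text
clock: 5.4
eef_pos: [524.0, 0.1, 161.8]
eef_rot: [-2.376, 1.569, -2.643]
wrist_force: [-0.4, -0.1, -2.5]
finger_gap: 39.5
```

```bash
python3 -c "
from h import *
plan((523.5,0.6,122),-15.35)"
```

```text
t 5.4 pos [5.240e+02 1.000e-01 1.618e+02] shift [ -0.5   0.5 -39.8] turn [ 0.05 -0.09 -0.  ] F [-0.4 -0.1 -2.5] M [-0.21  0.04 -0.  ] gap 39.52205985074145 J6 [-0.07  0.3   1.67 -0.    1.17  0.2 ]
```

Emit:
{"fn": "jog_arm", "kwargs": {
  "moves": [
    [[0,0.3,-6,0,0,0],[0,0,-6,0,0,0],[0,0,-6,0,0,0],[0,0,0,0,0,0]]
  ]
}}

```text
clock: 5.8
eef_pos: [524.0, 0.2, 142.2]
eef_rot: [-2.194, 1.569, -2.462]
wrist_force: [0.9, -1.0, -3.0]
finger_gap: 39.6
```

```bash
python3 -c "
from h import *
plan((523.5,0.6,122),-15.35)"
```

```text
t 5.8 pos [5.240e+02 2.000e-01 1.422e+02] shift [ -0.5   0.4 -20.2] turn [ 0.06 -0.07  0.01] F [ 0.9 -1.  -3. ] M [-0.38 -0.   -0.01] gap 39.631373935380736 J6 [-0.07  0.33  1.69 -0.    1.13  0.2 ]
```

Emit:
{"fn": "jog_arm", "kwargs": {
  "moves": [
    [[0,0.2,-6,0,0,0],[0,0,-5,0,0,0],[0,0,-5,0,0,0],[0,0,0,0,0,0]]
  ]
}}

```text
clock: 6.2
eef_pos: [523.4, 0.7, 123.9]
eef_rot: [-2.69, 1.567, -2.958]
wrist_force: [0.3, -1.0, -3.9]
finger_gap: 39.4
```

Emit:
{"fn": "jog_arm", "kwargs": {
  "moves": [
    [[0,0,-2,0,0,0],[0,0,0,0,0,0]]
  ]
}}

```text
clock: 6.4
eef_pos: [523.5, 0.7, 122.0]
eef_rot: [-2.687, 1.568, -2.955]
wrist_force: [-2.3, -1.6, 0.4]
finger_gap: 39.9
```

```bash
python3 -c "
from h import *
plan((523.5,0.6,122),-15.35)
walls(*shot('top','t1')); walls(*shot('wrist','w3'))"
```

```text
t 6.4 pos [523.5   0.7 122. ] shift [-0.  -0.1 -0. ] turn [ 0.03 -0.18  0.  ] F [-2.3 -1.6  0.4] M [-0.31  0.35 -0.05] gap 39.91591849567541 J6 [-0.07  0.35  1.7  -0.    1.09  0.2 ]
white 196 v [247.6 253.2 259.3] w [459.5 545.4] tilt deg -0.23
green 332 v [119.9 125.8 127.4] w [457.  551.7] tilt deg -0.24
white 5153 v [188.2 194.3 199.7] w [460.9 548.3] tilt deg -0.1
white 5958 v [245.8 251.4 257.2] w [460.9 548.4] tilt deg 0.23
```

Touched the floor (Fz changed by +4 N). Divider 1 is set with a gap of about 61 mm. Now lift straight out.

Emit:
{"fn": "jog_arm", "kwargs": {
  "moves": [
    [[0,0,8,0,0,0],[0,0,10,0,0,0],[0,0,15,0,0,0],[0,0,20,0,0,0],[0,0,20,0,0,0]]
  ]
}}

```text
clock: 7.0
eef_pos: [522.5, 1.3, 197.8]
eef_rot: [-2.975, 1.565, 3.04]
wrist_force: [-0.1, -0.3, -3.0]
finger_gap: 40.0
```

Emit:
{"fn": "jog_arm", "kwargs": {
  "moves": [
    [[0,0,20,0,0,0],[0,0,10,0,0,0],[0,0,0,0,0,0]]
  ]
}}

```text
clock: 7.3
eef_pos: [523.4, 1.6, 233.6]
eef_rot: [1.452, 1.57, 1.184]
wrist_force: [-0.3, -0.2, -3.7]
finger_gap: 40.1
```

```bash
python3 -c "
from h import *
xy=215.8*v+504.5*w
plan((*xy,220),-15.35)
walls(*shot('wrist','w4'))"
```

```text
t 7.3 pos [523.4   1.6 233.6] shift [ 20.2  73.  -13.6] turn [-0.04  0.02 -0.02] F [-0.3 -0.2 -3.7] M [-0.04 -0.07  0.05] gap 40.067357403659464 J6 [-0.07  0.23  1.58  0.    1.32  0.2 ]
green 494 v [119.2 124.1 127. ] w [457.6 551.2] tilt deg -0.14
white 2205 v [187.8 193.9 199.8] w [461.2 548.3] tilt deg -0.12
white 2408 v [245.5 251.4 257.4] w [460.9 548.2] tilt deg 0.23
```

View pics/w4.png

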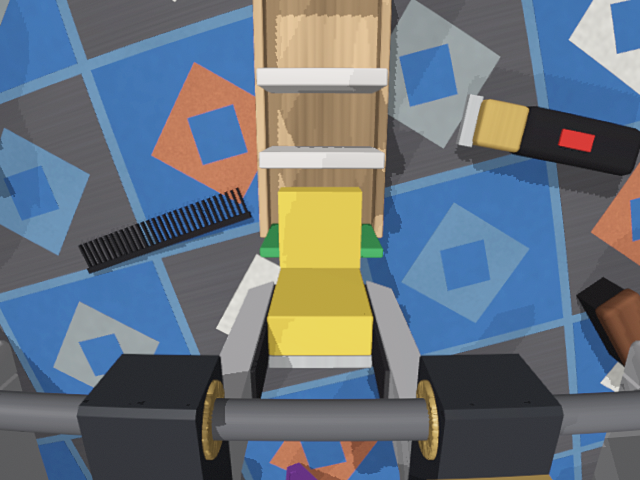

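Divider 1 now sits at row 160, further from the green wall (row 245), with divider 2 at row 77. The grip on the spacer looks unchanged. Next I move over the second gap.

Emit:
{"fn": "jog_arm", "kwargs": {
  "moves": [
    [[6,25,0,0,0,0],[7,28,0,0,0,0],[5,18,0,0,0,0],[0,0,0,0,0,0]]
  ]
}}

```text
clock: 7.75
eef_pos: [540.4, 74.5, 228.9]
eef_rot: [-2.996, 1.565, 3.018]
wrist_force: [-0.7, 0.3, -3.7]
finger_gap: 39.5
```

```bash
python3 -c "
from h import *
xy=215.8*v+504.5*w
plan((*xy,220),-15.35)"
```

```text
t 7.75 pos [540.4  74.5 228.9] shift [ 3.2  0.1 -8.9] turn [-0.04 -0.34  0.09] F [-0.7  0.3 -3.7] M [-0.06 -0.08 -0.02] gap 39.482872218023616 J6 [0.07 0.29 1.52 0.   1.33 0.34]
```

Emit:
{"fn": "jog_arm", "kwargs": {
  "moves": [
    [[3,0,-9,0,-0.3,0],[0,0,-10,0,0,0],[0,0,0,0,0,0]]
  ]
}}

```text
clock: 8.05
eef_pos: [542.7, 73.2, 205.9]
eef_rot: [-2.926, 1.567, 3.088]
wrist_force: [0.6, -0.7, -2.6]
finger_gap: 39.8
```

```bash
python3 -c "
from h import *
xy=215.8*v+504.5*w
plan((*xy,180),-15.35)"
```

```text
t 8.05 pos [542.7  73.2 205.9] shift [  0.9   1.3 -25.9] turn [-0.01 -0.22  0.1 ] F [ 0.6 -0.7 -2.6] M [-0.   -0.08  0.05] gap 39.828790980249586 J6 [0.07 0.31 1.55 0.   1.28 0.34]
```

Emit:
{"fn": "jog_arm", "kwargs": {
  "moves": [
    [[0.8,0.3,-8,0,-0.2,0.1],[0,0,-8,0,0,0],[0,0,-8,0,0,0],[0,0,0,0,0,0]]
  ]
}}

```text
clock: 8.45
eef_pos: [543.1, 72.1, 179.1]
eef_rot: [-2.878, 1.57, 3.135]
wrist_force: [0.1, -0.3, -3.1]
finger_gap: 40.0
```

```bash
python3 -c "
from h import *
xy=212.8*v+504.5*w
plan((*xy,180),-15.35)"
```

```text
t 8.45 pos [543.1  72.1 179.1] shift [-0.3 -0.5  0.9] turn [-0.   -0.06  0.1 ] F [ 0.1 -0.3 -3.1] M [ 0.04 -0.09  0.04] gap 39.9802767753476 J6 [0.07 0.34 1.58 0.   1.22 0.33]
```

Emit:
{"fn": "jog_arm", "kwargs": {
  "moves": [
    [[-0.1,-0.4,-6,0,0,0.1],[0,0,-6,0,0,0],[0,0,-6,0,0,0],[0,0,0,0,0,0]]
  ]
}}

```text
clock: 8.85
eef_pos: [543.2, 71.5, 160.0]
eef_rot: [-1.738, 1.57, -2.005]
wrist_force: [0.1, -0.8, -2.3]
finger_gap: 39.9
```

```bash
python3 -c "
from h import *
xy=212.5*v+504.5*w
plan((*xy,122),-15.35)
walls(*shot('wrist','w5'))"
```

```text
t 8.85 pos [543.2  71.5 160. ] shift [ -0.5  -0.1 -38. ] turn [ 0.02 -0.01 -0.01] F [ 0.1 -0.8 -2.3] M [-0.13  0.   -0.06] gap 39.92022355320708 J6 [ 0.06  0.36  1.6  -0.    1.18  0.33]
green 1877 v [119.8 125.9 127.7] w [468.1 540.5] tilt deg -0.38
white 403 v [193.  199.2 199.9] w [459.4 550. ] tilt deg -0.43
white 1989 v [247.4 254.8 258.9] w [460.3 549.3] tilt deg -0.14
```

Emit:
{"fn": "jog_arm", "kwargs": {
  "moves": [
    [[0,0,-6,0,0,0],[0,0,-6,0,0,0],[0,0,-6,0,0,0],[0,0,0,0,0,0]]
  ]
}}

```text
clock: 9.3
eef_pos: [544.0, 71.2, 142.0]
eef_rot: [0.065, 1.568, -0.203]
wrist_force: [0.1, -0.2, -2.3]
finger_gap: 39.8
```

```bash
python3 -c "
from h import *
xy=212.5*v+504.5*w
plan((*xy,122),-15.35)"
```

```text
t 9.3 pos [544.   71.2 142. ] shift [ -1.2   0.2 -20. ] turn [0.03 0.15 0.  ] F [ 0.1 -0.2 -2.3] M [-0.24  0.    0.03] gap 39.8286128283656 J6 [ 0.06  0.38  1.62 -0.    1.14  0.33]
```

Emit:
{"fn": "jog_arm", "kwargs": {
  "moves": [
    [[0,0.2,-6,0,0,0],[0,0,-5,0,0,0],[0,0,-5,0,0,0],[0,0,-2,0,0,0],[0,0,0,0,0,0]]
  ]
}}

```text
clock: 9.8
eef_pos: [543.7, 71.7, 121.9]
eef_rot: [0.109, 1.569, -0.159]
wrist_force: [-1.5, -2.0, 5.6]
finger_gap: 40.1
```

```bash
python3 -c "
from h import *
xy=212.5*v+504.5*w
plan((*xy,122),-15.35)"
```

```text
t 9.8 pos [543.7  71.7 121.9] shift [-0.9 -0.3  0.1] turn [ 0.01  0.09 -0.  ] F [-1.5 -2.   5.6] M [-0.3   0.47 -0.05] gap 40.06638629290611 J6 [ 0.06  0.4   1.64 -0.    1.1   0.33]
```

On the floor (Fz +5.6 N). Lift out and measure.

Emit:
{"fn": "jog_arm", "kwargs": {
  "moves": [
    [[0,0,8,0,0,0],[0,0,10,0,0,0],[0,0,15,0,0,0],[0,0,20,0,0,0],[0,0,20,0,0,0]]
  ]
}}

```text
clock: 10.3
eef_pos: [542.5, 72.1, 197.9]
eef_rot: [-3.016, 1.569, 3.0]
wrist_force: [0.0, 0.4, -3.4]
finger_gap: 39.9
```

Emit:
{"fn": "jog_arm", "kwargs": {
  "moves": [
    [[0,0,20,0,0,0],[0,0,15,0,0,0],[0,0,0,0,0,0]]
  ]
}}

```text
clock: 10.6
eef_pos: [543.3, 72.4, 239.8]
eef_rot: [0.511, 1.566, 0.244]
wrist_force: [-0.5, -0.1, -2.8]
finger_gap: 39.7
```

```bash
python3 -c "
from h import *
plan((475,-160,230),-15.35)
walls(*shot('wrist','w6'));walls(*shot('top','t2'))"
```

```text
t 10.6 pos [543.3  72.4 239.8] shift [ -68.3 -232.4   -9.8] turn [-0.07  0.29 -0.03] F [-0.5 -0.1 -2.8] M [-0.08 -0.05  0.02] gap 39.74840013317952 J6 [0.07 0.28 1.51 0.   1.35 0.33]Traceback (most recent call last):
  File "<string>", line 4, in <module>
    walls(*shot('wrist','w6'));walls(*shot('top','t2'))
    ~~~~~^^^^^^^^^^^^^^^^^^^^^
  File "h.py", line 34, in walls
    b,u=np.nonzero(cv2.inRange(hsv,lo,hi)); P=depthpts(p,np.c_[u,b],d); A=vw(P)
                                              ~~~~~~~~^^^^^^^^^^^^^^^^
  File "h.py", line 17, in depthpts
    o,r=rays(p,uv); uv=np.array(uv,int).reshape(-1,2); return o+r*d[uv[:,1],uv[:,0]][:,None]
        ~~~~^^^^^^
  File "h.py", line 11, in rays
    n=cv2.undistortPoints(np.array(uv,float).reshape(-1,1,2),K(p),np.array(p['dist'],float)).reshape(-1,2)
      ~~~~~~~~~~~~~~~~~~~^^^^^^^^^^^^^^^^^^^^^^^^^^^^^^^^^^^^^^^^^^^^^^^^^^^^^^^^^^^^^^^^^^^
cv2.error: OpenCV(4.12.0) /io/opencv/modules/calib3d/src/undistort.dispatch.cpp:347: error: (-215:Assertion failed) CV_IS_MAT(_src) && CV_IS_MAT(_dst) && (_src->rows == 1 || _src->cols == 1) && (_dst->rows == 1 || _dst->cols == 1) && _src->cols + _src->rows - 1 == _dst->rows + _dst->cols - 1 && (CV_MAT_TYPE(_src->type) == CV_32FC2 || CV_MAT_TYPE(_src->type) == CV_64FC2) && (CV_MAT_TYPE(_dst->type) == CV_32FC2 || CV_MAT_TYPE(_dst->type) == CV_64FC2) in function 'cvUndistortPointsInternal'
```

Emit:
{"fn": "jog_arm", "kwargs": {
  "moves": [
    [[-8,-30,0,0,0,0],[-11,-40,0,0,0,0],[-11,-40,0,0,0,0],[-11,-40,0,0,0,0],[-11,-40,0,0,0,0]]
  ]
}}

```text
clock: 11.15
eef_pos: [487.7, -119.0, 234.6]
eef_rot: [2.146, 1.568, 1.886]
wrist_force: [0.3, -1.6, -3.5]
finger_gap: 39.7
```

Emit:
{"fn": "jog_arm", "kwargs": {
  "moves": [
    [[-8,-30,0,0,0,0],[-2,-10,0,0,0,0],[0,0,0,0,0,0]]
  ]
}}

```text
clock: 11.45
eef_pos: [474.9, -163.8, 232.3]
eef_rot: [2.644, 1.565, 2.379]
wrist_force: [0.1, 1.1, -2.6]
finger_gap: 39.7
```

```bash
sed -i 's/ P=depthpts(p,np.c_\[u,b\],d); A=vw(P)/\n        if len(u)<5: continue\n        P=depthpts(p,np.c_[u,b],d); A=vw(P)/' h.py; python3 -c "
from h import *
plan((480,-165,150),-15.35)
walls(*shot('wrist','w6'));walls(*shot('top','t2'))"
```

```text
t 11.45 pos [ 474.9 -163.8  232.3] shift [  5.1  -1.2 -82.3] turn [-0.23 -0.24 -0.17] F [ 0.1  1.1 -2.6] M [ 0.02 -0.03  0.01] gap 39.673195445627265 J6 [-0.41  0.19  1.64  0.    1.32 -0.14]
green 2013 v [118.5 121.8 126.3] w [458.7 549.9] tilt deg -0.16
green 130 v [120.5 124.2 128.3] w [457.9 548.5] tilt deg -0.43
white 193 v [189.5 195.  201. ] w [459.  547.1] tilt deg -0.04
white 191 v [263.1 269.1 275.4] w [458.6 545.4] tilt deg -0.31
```

View pics/w6.png

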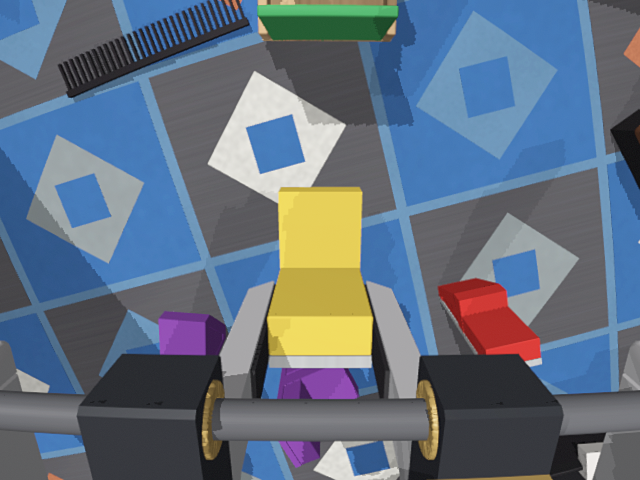

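Top view gives gaps of about 60.8 mm and 62.1 mm. The wrist view shows clear counter under the spacer. Set it down.

Emit:
{"fn": "jog_arm", "kwargs": {
  "moves": [
    [[2,0,-20,0,0,0],[0,0,-28,0,0,0],[0,0,-28,0,0,0],[0,0,-18,0,0,0],[0,0,0,0,0,0]]
  ]
}}

```text
clock: 12.05
eef_pos: [479.5, -155.6, 135.6]
eef_rot: [2.266, 1.566, 2.011]
wrist_force: [-0.2, -0.0, -2.3]
finger_gap: 39.8
```

```bash
python3 -c "
from h import *
plan((477,-164,116),-15.35)"
```

```text
t 12.05 pos [ 479.5 -155.6  135.6] shift [ -2.5  -8.4 -19.6] turn [-0.26 -0.12 -0.73] F [-0.2 -0.  -2.3] M [-0.01 -0.05 -0.01] gap 39.8316972349822 J6 [-0.39  0.3   1.75  0.    1.1  -0.13]
```

Emit:
{"fn": "jog_arm", "kwargs": {
  "moves": [
    [[0,0,-8,-0.2,-0.1,0],[0,0,-7,0,0,0],[0,0,0,0,0,0]]
  ]
}}

```text
clock: 12.35
eef_pos: [480.8, -153.9, 121.3]
eef_rot: [0.323, 1.569, 0.07]
wrist_force: [0.8, 0.0, -2.2]
finger_gap: 39.5
```

Emit:
{"fn": "jog_arm", "kwargs": {
  "moves": [
    [[0,0,-2,0,0,0],[0,0,0,0,0,0]]
  ]
}}

```text
clock: 12.55
eef_pos: [481.4, -153.9, 120.1]
eef_rot: [0.122, 1.567, -0.13]
wrist_force: [0.8, -1.0, -2.8]
finger_gap: 39.8
```

Emit:
{"fn": "jog_arm", "kwargs": {
  "moves": [
    [[0,0,-1,0,0,0],[0,0,0,0,0,0]]
  ]
}}

```text
clock: 12.75
eef_pos: [481.6, -154.2, 119.6]
eef_rot: [0.067, 1.566, -0.185]
wrist_force: [0.4, 0.2, -2.5]
finger_gap: 39.8
```

```bash
python3 -c "
from h import *
plan((477,-164,116),-15.35)"
```

```text
t 12.75 pos [ 481.6 -154.2  119.6] shift [-4.6 -9.8 -3.6] turn [ 0.05  0.25 -0.87] F [ 0.4  0.2 -2.5] M [-0.03 -0.07  0.02] gap 39.80420615759593 J6 [-0.38  0.32  1.76  0.    1.06 -0.13]
```

Emit:
{"fn": "jog_arm", "kwargs": {
  "moves": [
    [[0,0,-3,0,0.2,0],[0,0,-1,0,0,0],[0,0,0,0,0,0]]
  ]
}}

```text
clock: 13.05
eef_pos: [481.7, -154.3, 115.9]
eef_rot: [-0.495, 1.569, -0.748]
wrist_force: [-0.5, 0.3, 0.4]
finger_gap: 39.8
```

Emit:
{"fn": "jog_arm", "kwargs": {
  "moves": [
    [[0,0,-1,0,0,0],[0,0,0,0,0,0]]
  ]
}}

```text
clock: 13.25
eef_pos: [481.9, -154.4, 116.2]
eef_rot: [-0.384, 1.569, -0.637]
wrist_force: [-0.9, 0.4, -3.5]
finger_gap: 39.6
```

```bash
python3 -c "
from h import *
plan((477,-164,116),-15.35)"
```

```text
t 13.25 pos [ 481.9 -154.4  116.2] shift [-4.9 -9.6 -0.2] turn [ 0.08  0.1  -0.86] F [-0.9  0.4 -3.5] M [-0.02 -0.06  0.02] gap 39.632206629197476 J6 [-0.38  0.32  1.76 -0.    1.05 -0.13]
```

Emit:
{"fn": "jog_arm", "kwargs": {
  "moves": [
    [[0,0,-1.5,0,0,0],[0,0,0,0,0,0]]
  ]
}}

```text
clock: 13.45
eef_pos: [482.3, -154.5, 116.1]
eef_rot: [-0.308, 1.567, -0.561]
wrist_force: [0.0, 0.3, -3.2]
finger_gap: 39.8
```

Emit:
{"fn": "jog_arm", "kwargs": {
  "moves": [
    [[0,0,0,0,0,0],[0,0,0,0,0,0],[0,0,0,0,0,0],[0,0,0,0,0,0],[0,0,0,0,0,0]]
  ],
  "gripper": 1
}}

```text
clock: 13.95
eef_pos: [482.8, -154.7, 116.0]
eef_rot: [-0.256, 1.566, -0.509]
wrist_force: [0.0, 0.7, -0.4]
finger_gap: 76.4
```

Emit:
{"fn": "jog_arm", "kwargs": {
  "moves": [
    [[0,0,0,0,0,0],[0,0,0,0,0,0],[0,0,0,0,0,0]]
  ]
}}

```text
clock: 14.25
eef_pos: [482.7, -154.8, 115.9]
eef_rot: [-0.26, 1.566, -0.513]
wrist_force: [-0.4, 0.6, -0.2]
finger_gap: 93.8
```

Emit:
{"fn": "jog_arm", "kwargs": {
  "moves": [
    [[0,0,15,0,0,0],[0,0,25,0,0,0],[0,0,40,0,0,0],[0,0,40,0,0,0],[-30,0,10,0,0,0]]
  ]
}}

```text
clock: 14.75
eef_pos: [452.0, -154.1, 248.1]
eef_rot: [-2.397, 1.57, -2.649]
wrist_force: [0.6, 0.8, 0.2]
finger_gap: 93.8
```

Emit:
{"fn": "jog_arm", "kwargs": {
  "moves": [
    [[-45,-10,10,0,0,0],[-45,-10,0,0,0,0],[-25,0,0,0,0,0],[0,0,0,0,0,0],[0,0,0,0,0,0]]
  ]
}}

```text
clock: 15.25
eef_pos: [331.9, -174.2, 261.0]
eef_rot: [-0.469, 1.565, -0.721]
wrist_force: [-0.4, -0.4, 0.1]
finger_gap: 93.9
```

```bash
python3 -c "
from h import *
plan((477,-164,116),-15.35)
im,d,p=shot('top','t3'); walls(im,d,p); shot('scene','s3')
hsv=cv2.cvtColor(im,cv2.COLOR_BGR2HSV); b,u=np.nonzero(cv2.inRange(hsv,(20,120,80),(35,255,255))[150:250,320:430]); P=depthpts(p,np.c_[u+320,b+150],d)
for a,c in((65,95),(125,145)):
    q=P[(P[:,2]>a)&(P[:,2]<c)]; print(len(q),np.median(q[:,2]) if len(q) else '',q[:,:2].mean(0))
s=cv2.imread('pics/s3.png'); cv2.imwrite('pics/fin.png',np.vstack([cv2.resize(im[130:290,200:460],(480,295)),cv2.resize(s[150:380,130:450],(480,300))]))"
```

```text
t 15.25 pos [ 331.9 -174.2  261. ] shift [ 145.1   10.2 -145. ] turn [ 0.24  0.27 -0.9 ] F [-0.4 -0.4  0.1] M [-0.02 -0.05 -0.02] gap 93.93028878446562 J6 [-0.58 -0.14  1.91 -0.    1.37 -0.33]
green 130 v [120.4 124.2 128.2] w [458.2 549.1] tilt deg -0.34
white 192 v [189.4 195.2 201.2] w [459.  547.3] tilt deg 0.02
white 190 v [263.4 269.  275.5] w [459.8 546.1] tilt deg -0.17
293 78.79987394160162 [ 486.70009122 -125.21069724]
123 133.82659277361245 [ 481.6068406  -149.89568377]
```

View pics/fin.png

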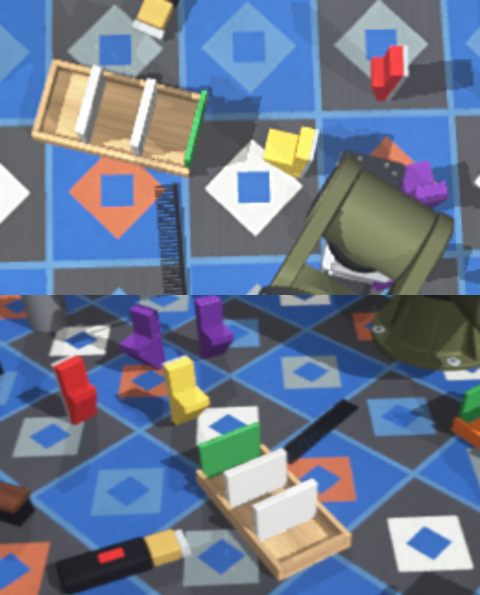

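The yellow spacer stands upright on the counter at (290,148) in the top view. Both dividers are spaced in the tray at (145,115) and (90,100), and nothing else has been disturbed. The robot touches nothing, so I'm handing in.

```bash
python3 -c "
from cell import manip
print(manip.sign_off())"
```

```text
the job is handed in; nothing more can be done
None
```

I set both dividers with the yellow spacer, green wall first and then divider 1. I then stood the spacer upright on the counter, off the tray, and handed the job in at about 15 s of the 62 s allowed.

- **Gaps:** the last top view gave about 61 mm from the green wall to divider 1, and about 62 mm from divider 1 to divider 2. Divider 1 stayed in place during the second step.
- **Spacer:** its top measured 134 mm above the counter (135 mm nominal), so it is standing upright.
- **Robot:** the gripper is clear of everything. The highest wrist-force component in any reading I took was about 6 N.
- **Disagreements:** the wrist and top cameras differed by 1–2 mm on positions, within the stated calibration. Nothing failed.

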